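# Test the syringe plungers and reject the plugged one

## Robot

A 6-joint arm with a two-finger parallel gripper is mounted at the origin on a cart in front of the work surface, level with it; the furniture and walls round the work are solid. World frame = base frame: x ahead of the robot, y to its left, z up, the work surface at z = 0. Lengths are in m, angles in rad, forces in N, time in s.
With the tool pointing down it reaches from about 0.35 to 0.85 m from the base axis. Payload 8.1 kg.
Tool frame: the origin (TCP) lies where the fingers leave the gripper's body, on its centre line; the fingertips stand 84 mm ahead of it and the grasp point (between the pads) lies 65 mm ahead of it; x points along the fingers, y is the direction in which the jaws open and shut, and the axes are right-handed (so a half turn about x gives the same grasp; the last joint's range is limited). The gripper opens to 93 mm and grips with 3 to 60 N. Pads are 15 mm wide; open, the fingers measure 128 mm over their backs; the gripper's body (75 mm by 188 mm) begins 65 mm behind the grasp point.
Start: joints at [1.173, 0.13, 1.488, -0, 1.523, -0.085], TCP at [0.185, 0.571, 0.303] pointing down, gripper open.
Joint ranges: [-2.96, 2.96], [-0.89, 2.26], [0.02, 2.5], [-1.34, 4.48], [0, 2.73], [-2.66, 2.66]. Speed limits (rad/s): [2.39, 2.39, 2.79, 3.14, 3.14, 3.14].

## Interface

Orientations are given as a rotation vector (axis times angle).
In Python, from bench import observe, snapshot, camera_params, close_job gives the robot as it stands.
- The arm moves only by the tool play_rows, never from a script. Its argument "moves" is a list of rows, each a list of 2 entries, a list of its own where there are three numbers: the shift along the tool's x, y, z in m, then the turn about the tool's x in degrees. In form: [[[tx, ty, tz], twist], ...]. A call has 1 to 8 rows; each row is the pose to reach, as a shift and turn from the pose commanded when the call began, along the tool's axes at that moment; what a row does not reach only later rows make up. A row lasts 1/12 s, in which the tool goes at most 41.7 mm and 7.16 degrees, less where a joint would pass 70% of its speed; a pose out of reach is approached as far as the arm can. A call with a gripper value outside its range is refused whole. "gripper" is the opening, from 0 (shut) to 1 (fully open), set as the call begins (left out, the last holds). The fingers move at their own pace and stop on an object; "grip_force" is the grip in N (left out, the last holds). Time passes only in rows, so rows that repeat a pose let the fingers close. It gives the time, the measured TCP pose, the force and the opening at its end, in the units of the state.
- observe(): the state, without advancing time (a new reading comes with each control period).
- snapshot(name): name is "scene" or "top"; returns the picture (384x512x3 uint8, red, green, blue); there is no depth.
- camera_params(name): a dict with "fx", "fy", "cx", "cy" (pixels), "extrinsics" (4x4, takes a point from world to camera coordinates). Camera axes: x right, y up, looking along -z (the intrinsics and any distortion apply to the point x, -y, -z); pixel columns grow to the right and rows downward; lengths in m; the calibration is good to about 2 mm. A picture is of the moment at which its call begins. camera_params takes no time and is no camera call.
- close_job(): hands the job in, once; it reports no verdict.
The state is a dict: "time_s": time; "joints": joint angles; "joint_vel": joint speeds; "joint_torque": joint torques, N m; "eef_pos": TCP position; "tool_rot": TCP orientation; "contact_force": force on the tool from outside, world axes, zero at the start; "wrist_torque": the same for the moment, N m; "width": finger opening in m.
Only numpy, scipy, OpenCV 4.12 (cv2) and the standard library are available. Lean on these libraries where they do the work, as an engineer would, in place of code of your own. Each camera call takes 0.05 s, during which the arm holds its last target. There are 200 camera calls.

## Task

Test the three empty metal syringes in the rack by pushing down each plunger with a light, steady push. One that runs freely is pushed fully home and left in the rack; as soon as one turns stiff part-way, stop without forcing it (well under 30 N), lift that syringe out and set it down nose first in the mug. Leave the mug standing and the other things where they are.

Things in the scene. Friction and masses are not known exactly. Their poses are not given: they have to be found in the camera images.
- syringe_a: one of three outwardly identical metal syringes (75 mm to the top of the neck, barrel 29 mm across), hanging nose down in a hole of the rack by its round flange (45 mm across, 5 mm thick, underside 66 mm above the nose tip). Origin at the tip of the nose, z up along the axis. Which hole it is in changes. About 0.12 kg.
- knob_a (a point): centre of the black plastic knob (26 mm across, 12 mm tall, its top 6 mm above this point) on top of the plunger rod (8 mm across) of syringe_a; it moves with the plunger. With the plunger fully out it is 125 mm above the nose tip, home 89 mm (its underside then on the 8 mm tall black rubber buffer ring on the neck). The syringe can be lifted by the knob: the plunger then slides out to its stop and carries the rest.
- plunger_a (a joint): plunger travel in m: 0 fully out (starts at 0 to 0.005), 0.036 home, the knob on the rubber buffer (gives 4 N per mm, 5 mm at most). Stays where left. Free: an even 3 to 5 N all the way. Plugged (any may be; not visible): the same, until 11 to 18 mm below fully out it meets a springy plug; then about 2 N more per mm, and let go it returns to 1 or 2 mm past first touch, so will not stay home. Over 30 N breaks it.
- syringe_b: one of three outwardly identical metal syringes (75 mm to the top of the neck, barrel 29 mm across), hanging nose down in a hole of the rack by its round flange (45 mm across, 5 mm thick, underside 66 mm above the nose tip). Origin at the tip of the nose, z up along the axis. Which hole it is in changes. About 0.12 kg.
- knob_b (a point): centre of the black plastic knob (26 mm across, 12 mm tall, its top 6 mm above this point) on top of the plunger rod (8 mm across) of syringe_b; it moves with the plunger. With the plunger fully out it is 125 mm above the nose tip, home 89 mm (its underside then on the 8 mm tall black rubber buffer ring on the neck). The syringe can be lifted by the knob: the plunger then slides out to its stop and carries the rest.
- plunger_b (a joint): plunger travel in m: 0 fully out (starts at 0 to 0.005), 0.036 home, the knob on the rubber buffer (gives 4 N per mm, 5 mm at most). Stays where left. Free: an even 3 to 5 N all the way. Plugged (any may be; not visible): the same, until 11 to 18 mm below fully out it meets a springy plug; then about 2 N more per mm, and let go it returns to 1 or 2 mm past first touch, so will not stay home. Over 30 N breaks it.
- syringe_c: one of three outwardly identical metal syringes (75 mm to the top of the neck, barrel 29 mm across), hanging nose down in a hole of the rack by its round flange (45 mm across, 5 mm thick, underside 66 mm above the nose tip). Origin at the tip of the nose, z up along the axis. Which hole it is in changes. About 0.12 kg.
- knob_c (a point): centre of the black plastic knob (26 mm across, 12 mm tall, its top 6 mm above this point) on top of the plunger rod (8 mm across) of syringe_c; it moves with the plunger. With the plunger fully out it is 125 mm above the nose tip, home 89 mm (its underside then on the 8 mm tall black rubber buffer ring on the neck). The syringe can be lifted by the knob: the plunger then slides out to its stop and carries the rest.
- plunger_c (a joint): plunger travel in m: 0 fully out (starts at 0 to 0.005), 0.036 home, the knob on the rubber buffer (gives 4 N per mm, 5 mm at most). Stays where left. Free: an even 3 to 5 N all the way. Plugged (any may be; not visible): the same, until 11 to 18 mm below fully out it meets a springy plug; then about 2 N more per mm, and let go it returns to 1 or 2 mm past first touch, so will not stay home. Over 30 N breaks it.
- rack: fixed wooden rack: a plate (80 x 220 x 10 mm, top 80 mm above the bench) on two end boards and a base of 110 x 240 mm; three 33 mm holes 70 mm apart along its y axis, the middle one at its centre. Origin at the centre of its underside.
- mug_floor (a point): centre of the inner floor (8 mm above the bench) of the white enamel mug with the small hearts, loose, 0.28 kg; inside 94 mm across, rim 86 mm above the bench, handle on its -y side reaching 96 mm from this axis. Its z axis is the mug's upright axis.
- tape_center (a point): centre of a roll of masking tape lying flat (103 mm across, 25 mm tall), a bystander
- block_center (a point): centre of a wooden offcut (50 x 120 x 38 mm), a bystander
- glue_center (a point): centre of a small standing white glue bottle (39 mm across, 128 mm tall), a bystander
Not all that is in view belongs to the job. What is shaped like the syringe_c but yellow is not meant. Leave any pink look-alike of the syringe_a alone.

How it is judged:
By the outcome, as a careful person would: the job done as asked, in the order asked, and still so for the second after the job is handed in, with the robot touching nothing.
It also fails if it takes over 61 s, if anything falls off the work surface, if the arm or the gripper's body presses on something with over 40 N, if the wrist force passes 120 N, or if a joint passes its speed limit or range.

## Working session

There is one attempt and no reset: what is moved stays moved. The work goes in short steps, Python scripts to look and compute and a tool call to move; the robot and the scene stay as the last step left them, time stands still between calls to the robot, and variables do not carry over. Pictures are saved under pics/ and viewed, about 8 in all and at most 12, crops included, and the job is handed in when it is done.

Besides the shell and the picture viewer there is one more tool, called by a JSON object that holds its "name" and its "arguments". play_rows: Moves the arm, as the interface text tells. Its arguments: {"type":"object","properties":{"moves":{"type":"array","items":{"type":"array"}},"gripper":{"type":"number"},"grip_force":{"type":"number"}},"required":["moves"]}

```bash
mkdir -p pics; ls; python3 - <<'E'
from bench import *
import cv2,numpy as np
print(observe())
for n in("scene","top"):
    im=snapshot(n); cv2.imwrite(f"pics/{n}0.png",im[:,:,::-1]); 
    p=camera_params(n); print(n,p)
a=cv2.imread("pics/scene0.png");b=cv2.imread("pics/top0.png")
E
```

```text
pics
{'time_s': 0.0, 'joints': array([ 1.17259386e+00,  1.31196818e-01,  1.48928954e+00,  4.89352378e-05,
        1.52296335e+00, -8.53677442e-02]), 'joint_vel': array([-0.00037569, -0.00020445, -0.0005747 ,  0.00088898,  0.00033941,
        0.000805  ]), 'joint_torque': array([-1.63542576e-03, -5.59873080e+01, -4.91739357e+01,  7.64807174e-02,
        3.60777404e-02, -1.91782460e-04]), 'eef_pos': array([0.18444117, 0.57051668, 0.30166036]), 'tool_rot': array([ 0.24412538,  1.5573087 , -0.2469488 ]), 'contact_force': array([ 0.13844896, -0.32007557, -1.31314738]), 'wrist_torque': array([-0.00773006,  0.02773693, -0.03545622]), 'width': 0.09318681034867592}
scene {'fx': 393.11671247976784, 'fy': 393.11671247976784, 'cx': 255.5108049949251, 'cy': 191.61374732963822, 'extrinsics': array([[ 0.47380422, -0.88058725,  0.00869774, -0.21605033],
       [ 0.61693802,  0.33896202,  0.71027616, -0.45206926],
       [-0.62840834, -0.33116587,  0.70386939, -0.71126841],
       [ 0.        ,  0.        ,  0.        ,  1.        ]])}
top {'fx': 375.4364947111824, 'fy': 375.4364947111824, 'cx': 255.3959720304052, 'cy': 189.23454585072477, 'extrinsics': array([[ 0.02980945, -0.99916685,  0.02787471,  0.02213584],
       [ 0.98390278,  0.03424714,  0.17539226, -0.55972992],
       [-0.17620076,  0.02219766,  0.98410394, -1.24736565],
       [ 0.        ,  0.        ,  0.        ,  1.        ]])}
```

View pics/scene0.png

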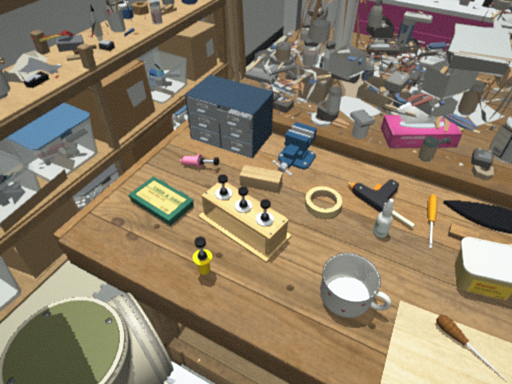

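View pics/top0.png

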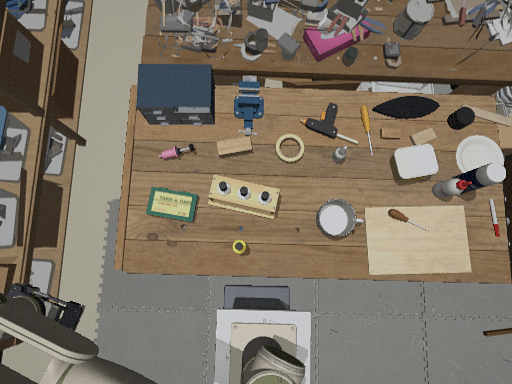

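The scene view shows the rack with three syringes: knobs at about (223,181), (242,194) and (265,206). The mug is at (350,285) with its handle to the right. The yellow look-alike stands at (203,250), and the pink one lies at (200,160). The top view has the knobs at (224,187), (243,192) and (265,197), with the mug at (336,218). The three rack syringes are the ones meant, because they are metal and hang in the rack. I'll measure them and confirm with one crop.

```bash
cat > h.py <<'E'
import numpy as np,cv2
from bench import *
P={n:camera_params(n) for n in("scene","top")}
def ray(n,u,v):
    p=P[n];R=p["extrinsics"][:3,:3];t=p["extrinsics"][:3,3]
    d=np.array([(u-p["cx"])/p["fx"],-(v-p["cy"])/p["fy"],-1.]); return -R.T@t,R.T@d
def plane(n,u,v,z):
    o,d=ray(n,u,v); return o+d*(z-o[2])/d[2]
def proj(n,X):
    p=P[n];c=p["extrinsics"][:3,:3]@np.asarray(X,float)+p["extrinsics"][:3,3]
    return p["cx"]+p["fx"]*c[0]/-c[2],p["cy"]-p["fy"]*c[1]/-c[2]
def tri(u1,u2):
    (o1,d1),(o2,d2)=ray("scene",*u1),ray("top",*u2)
    A=np.stack([d1,-d2],1);s=np.linalg.lstsq(A,o2-o1,rcond=None)[0]
    a,b=o1+s[0]*d1,o2+s[1]*d2; return (a+b)/2,np.linalg.norm(a-b)
def blobs(im,mask,box,lo,hi):
    m=np.zeros(mask.shape,np.uint8);x0,y0,x1,y1=box;m[y0:y1,x0:x1]=mask[y0:y1,x0:x1]
    n,l,s,c=cv2.connectedComponentsWithStats(m)
    return [(c[i].round(1),s[i]) for i in range(1,n) if lo<=s[i][4]<=hi]
E
python3 - <<'E'
from h import *
s=cv2.imread("pics/scene0.png");t=cv2.imread("pics/top0.png")
for n,im,box in(("scene",s,(205,165,290,250)),("top",t,(205,172,285,218))):
    m=(im.max(2)<60).astype(np.uint8)
    for c,st in blobs(im,m,box,8,300): print(n,c,st,plane(n,*c,0.137).round(4))
# mug rim: white-ish ellipse
hs=cv2.cvtColor(t,cv2.COLOR_BGR2HSV); m=((hs[...,1]<40)&(hs[...,2]>120)).astype(np.uint8)
for c,st in blobs(t,m,(310,190,364,245),100,3000): print("mug top",c,st,plane("top",*c,0.086).round(4))
a=cv2.resize(s[160:260,190:310],None,fx=5,fy=5,interpolation=cv2.INTER_CUBIC);b=cv2.resize(t[165:245,200:365],None,fx=3,fy=3,interpolation=cv2.INTER_CUBIC)
b=cv2.resize(t[165:245,200:365],(600,290),interpolation=cv2.INTER_CUBIC)
cv2.imwrite("pics/crop1.png",np.vstack([cv2.resize(a[:300*5//5*1+0],(600,300)) if 0 else cv2.resize(s[170:225,190:300],(600,300),interpolation=cv2.INTER_CUBIC),b]))
E
```

```text
scene [222.4 178.6] [219 175   8   9  55] [0.5482 0.1474 0.137 ]
scene [242.7 190.9] [239 187   9   9  60] [0.5342 0.0796 0.137 ]
scene [223.2 192.2] [220 190   7   5  28] [0.507  0.1196 0.137 ]
scene [243.1 204.4] [240 201   7   7  31] [0.4945 0.0559 0.137 ]
scene [265.1 203.8] [261 200   9   9  64] [0.5217 0.0105 0.137 ]
scene [264.6 217.8] [261 215   8   6  33] [ 0.4813 -0.009   0.137 ]
top [223.5 188.8] [220 187   7   4  13] [0.5409 0.1445 0.137 ]
top [243.7 193.7] [241 192   6   4  13] [0.5272 0.0792 0.137 ]
top [265.  192.6] [262 192   6   3   8] [0.5331 0.011  0.137 ]
top [264.2 198.4] [262 197   6   4  13] [0.5142 0.0131 0.137 ]
mug top [333.3 218.8] [319 202  31  34 740] [ 0.4613 -0.2211  0.086 ]
```

View pics/crop1.png

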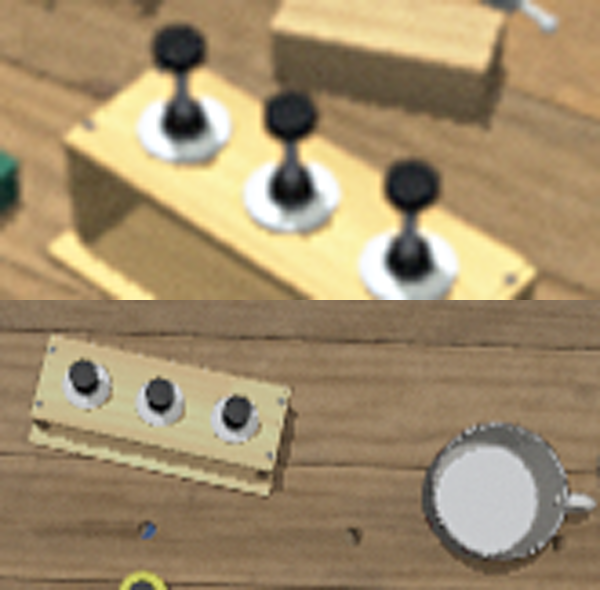

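The crop confirms three metal syringes with black knobs and white flanges in the rack, all with plungers out. It shows top-view knobs at about (223,186), (244,191.5) and (265,196), and the mug rim centre at about (336.7,217.4). Next I triangulate.

```bash
python3 - <<'E'
from h import *
S=[(222.4,178.6),(242.7,190.9),(265.1,203.8)];T=[(223.1,186.2),(244,191.5),(265.2,195.6)]
t=cv2.imread("pics/top0.png")
m=(t.max(2)<85).astype(np.uint8)
for c,st in blobs(t,m,(210,175,280,212),10,300): print(c,st)
for a,b in zip(S,T): print(*[x.round(4) for x in tri(a,b)],plane("top",*b,.137).round(4))
for nm,z,s,tt in(("mug",.086,(350.5,271),(336.7,217.4)),):
    print(nm,plane("top",*tt,z).round(4),plane("scene",*s,z).round(4))
for n,c in(("glue",(341,153)),("tape",(289,148)),("yellow",(239,247))): print(n,plane("top",*c,.03).round(3))
from scipy.spatial.transform import Rotation as R
print(R.from_rotvec(observe()["tool_rot"]).as_matrix().round(3))
E
```

```text
[222.7 186. ] [219 182   8   9  55]
[243.4 191. ] [240 187   8   9  53]
[264.6 195.7] [261 192   8   9  55]
[0.5488 0.1468 0.1369] 0.0016 [0.5493 0.1462 0.137 ]
[0.534  0.0789 0.1376] 0.0009 [0.5343 0.0785 0.137 ]
[0.5232 0.0106 0.1357] 0.0012 [0.5234 0.0101 0.137 ]
mug [ 0.4663 -0.2325  0.086 ] [ 0.4739 -0.229   0.086 ]
glue [ 0.705 -0.264  0.03 ]
tape [ 0.716 -0.076  0.03 ]
yellow [0.36 0.09 0.03]
[[-0.001  0.308  0.951]
 [-0.001  0.951 -0.308]
 [-1.    -0.002 -0.   ]]
```

{"name": "play_rows", "arguments": {"moves": [[[0,-0.01,0.015],0],[[0,-0.03,0.045],0],[[0,-0.05,0.08],0],[[0,-0.07,0.115],0],[[0,-0.09,0.15],0],[[0,-0.11,0.185],0],[[0,-0.13,0.22],0],[[0,-0.15,0.25],0]], "gripper": 0, "grip_force": 20}}

```text
time_s: 0.77
eef_pos: [0.3775, 0.3493, 0.3024]
tool_rot: [0.245, 1.557, -0.246]
contact_force: [0.9, 0.1, 0.1]
width: 0.0443
```

{"name": "play_rows", "arguments": {"moves": [[[0.005,-0.02,0.033],0],[[0.015,-0.04,0.066],0],[[0.025,-0.06,0.1],0],[[0.035,-0.08,0.133],0],[[0.045,-0.1,0.165],0],[[0.05,-0.12,0.195],0],[[0.055,-0.135,0.216],0],[[0.055,-0.14,0.2255],0]]}}

```text
time_s: 1.43
eef_pos: [0.5486, 0.1453, 0.2458]
tool_rot: [0.246, 1.559, -0.249]
contact_force: [0.1, -0.4, -0.9]
width: 0.0002
```

```bash
python3 - <<'E'
from h import *
s=snapshot("scene")[:,:,::-1];t=snapshot("top")[:,:,::-1]
cv2.imwrite("pics/chk1.png",np.hstack([cv2.resize(s[110:230,170:300],(400,369),interpolation=cv2.INTER_CUBIC),cv2.resize(t[130:220,190:290],(400,369),interpolation=cv2.INTER_CUBIC)]))
print(observe()["eef_pos"])
E
```

```text
[0.54829552 0.14728683 0.2470937 ]
```

View pics/chk1.png

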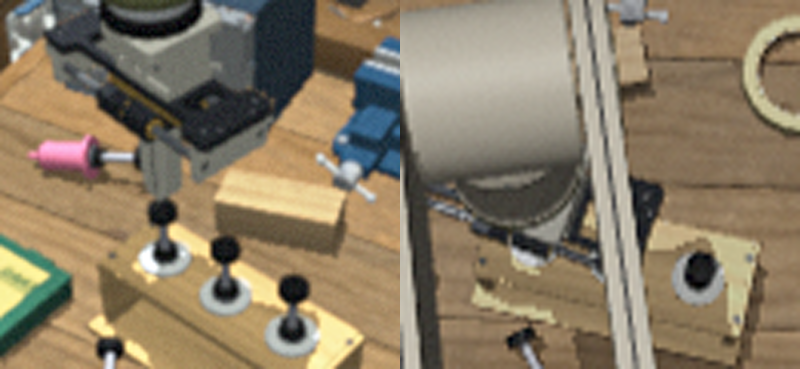

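The closed fingers are centred above the left knob. I lower now, watching the force.

{"name": "play_rows", "arguments": {"moves": [[[0.004,0,0],0],[[0.008,0,0],0],[[0.012,0,0],0],[[0.016,0,0],0],[[0.019,0,0],0],[[0.022,0,0],0],[[0.024,0,0],0],[[0.026,0,0],0]]}}

```text
time_s: 2.2
eef_pos: [0.5477, 0.1491, 0.2219]
tool_rot: [0.246, 1.557, -0.245]
contact_force: [-2.7, 1.2, 3.1]
width: 0.0005
```

{"name": "play_rows", "arguments": {"moves": [[[0.001,0,0],0],[[0.002,0,0],0],[[0.003,0,0],0],[[0.004,0,0],0]]}}

```text
time_s: 2.53
eef_pos: [0.5479, 0.1487, 0.2179]
tool_rot: [0.246, 1.557, -0.245]
contact_force: [-1.9, 2.2, 3.6]
width: 0.0006
```

{"name": "play_rows", "arguments": {"moves": [[[0.0007,0,0],0],[[0.0014,0,0],0],[[0.002,0,0],0]]}}

```text
time_s: 2.78
eef_pos: [0.5479, 0.1486, 0.2156]
tool_rot: [0.245, 1.557, -0.246]
contact_force: [-0.8, 1.0, 2.6]
width: 0.0005
```

{"name": "play_rows", "arguments": {"moves": [[[0.0007,0,0],0],[[0.0014,0,0],0],[[0.002,0,0],0]]}}

```text
time_s: 3.03
eef_pos: [0.5479, 0.1486, 0.2137]
tool_rot: [0.245, 1.557, -0.246]
contact_force: [-0.7, 0.0, 3.3]
width: 0.0005
```

{"name": "play_rows", "arguments": {"moves": [[[0.0007,0,0],0],[[0.0014,0,0],0],[[0.002,0,0],0]]}}

```text
time_s: 3.28
eef_pos: [0.5479, 0.1486, 0.2119]
tool_rot: [0.246, 1.556, -0.245]
contact_force: [-2.1, 1.2, 6.1]
width: 0.0004
```

{"name": "play_rows", "arguments": {"moves": [[[0.0007,0,0],0],[[0.0014,0,0],0],[[0.002,0,0],0]]}}

```text
time_s: 3.53
eef_pos: [0.548, 0.1486, 0.2104]
tool_rot: [0.246, 1.556, -0.245]
contact_force: [-2.8, -0.7, 8.9]
width: 0.0007
```

The left syringe turned stiff at about 17 mm of travel (3.3, then 6.1, then 8.9 N), so it is plugged. I stop here, back off, open and take the knob.

{"name": "play_rows", "arguments": {"moves": [[[-0.008,0,0],0],[[-0.016,0,0],0]]}}

```text
time_s: 3.7
eef_pos: [0.5474, 0.1484, 0.2253]
tool_rot: [0.245, 1.558, -0.246]
contact_force: [-0.1, 0.6, 0.9]
width: 0.0004
```

{"name": "play_rows", "arguments": {"moves": [[[0,-0.0015,0.0015],0],[[0,-0.0015,0.0015],0],[[0,-0.0015,0.0015],0],[[0,-0.0015,0.0015],0],[[0,-0.0015,0.0015],0],[[0,-0.0015,0.0015],0],[[0,-0.0015,0.0015],0]], "gripper": 0.5}}

```text
time_s: 4.28
eef_pos: [0.5486, 0.1468, 0.2255]
tool_rot: [0.245, 1.557, -0.246]
contact_force: [-0.9, -1.0, 0.4]
width: 0.0426
```

{"name": "play_rows", "arguments": {"moves": [[[0.01,0,0],0],[[0.022,0,0],0],[[0.032,0,0],0],[[0.036,0,0],0],[[0.036,0,0],0]]}}

```text
time_s: 4.7
eef_pos: [0.5475, 0.1465, 0.1871]
tool_rot: [0.245, 1.561, -0.247]
contact_force: [0.6, -0.9, -0.8]
width: 0.0466
```

{"name": "play_rows", "arguments": {"moves": [[[0,0,0],0],[[0,0,0],0],[[0,0,0],0],[[0,0,0],0],[[0,0,0],0],[[0,0,0],0]], "gripper": 0, "grip_force": 25}}

```text
time_s: 5.2
eef_pos: [0.5492, 0.1469, 0.1905]
tool_rot: [0.246, 1.556, -0.245]
contact_force: [1.0, 1.3, 2.3]
width: 0.0253
```

{"name": "play_rows", "arguments": {"moves": [[[-0.01,0,0],0],[[-0.03,0,0],0],[[-0.055,0,0],0],[[-0.085,0,0],0],[[-0.115,0,0],0],[[-0.145,0,0],0],[[-0.16,0,0],0],[[-0.17,0,0],0]]}}

```text
time_s: 5.87
eef_pos: [0.5492, 0.1467, 0.3634]
tool_rot: [0.246, 1.553, -0.245]
contact_force: [-0.4, -0.6, -1.9]
width: 0.0252
```

```bash
python3 - <<'E'
from h import *
s=snapshot("scene")[:,:,::-1];t=snapshot("top")[:,:,::-1]
cv2.imwrite("pics/chk2.png",np.hstack([cv2.resize(s[90:330,150:410],(500,460),interpolation=cv2.INTER_CUBIC),cv2.resize(t[190:250,300:375],(300,460)[::1],interpolation=cv2.INTER_CUBIC)]))
cv2.imwrite("pics/scene2.png",s);cv2.imwrite("pics/top2.png",t)
o=observe();print(o["eef_pos"],o["contact_force"],o["width"])
E
```

```text
[0.54922683 0.1467391  0.36192901] [-0.66086704  0.24495953 -0.8535903 ] 0.02540839805975446
```

View pics/chk2.png

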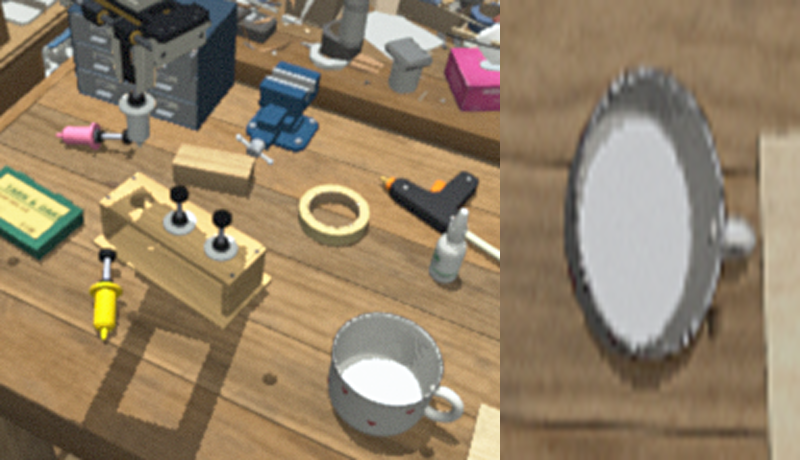

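The left syringe is out and held upright. The yellow look-alike seems to lie differently from the first picture, so I compare the two.

```bash
python3 - <<'E'
from h import *
f=lambda p,n,b:cv2.resize(cv2.imread(p)[b[1]:b[3],b[0]:b[2]],(400,290),interpolation=cv2.INTER_CUBIC)
S=(170,205,250,285);T=(195,200,275,260)
cv2.imwrite("pics/cmp.png",np.vstack([np.hstack([f("pics/scene0.png",0,S),f("pics/scene2.png",0,S)]),np.hstack([f("pics/top0.png",0,T),f("pics/top2.png",0,T)])]))
hs=cv2.cvtColor(cv2.imread("pics/top2.png"),cv2.COLOR_BGR2HSV)
t=cv2.imread("pics/top2.png"); g=cv2.cvtColor(t,cv2.COLOR_BGR2GRAY)
for n in("0","2"):
    for nm in("scene","top"):
        h=cv2.cvtColor(cv2.imread(f"pics/{nm}{n}.png"),cv2.COLOR_BGR2HSV)
        m=((h[...,0]>25)&(h[...,0]<34)&(h[...,1]>200)&(h[...,2]>110)).astype(np.uint8)
        print(n,nm,[ (c,s) for c,s in blobs(0,m,(170,190,280,290),8,2000)])
E
```

```text
0 scene [(array([202.6, 261.3]), array([193, 250,  19,  24, 165], dtype=int32))]
0 top []
2 scene [(array([204.1, 249.6]), array([197, 237,  16,  30, 244], dtype=int32))]
2 top []
```

View pics/cmp.png

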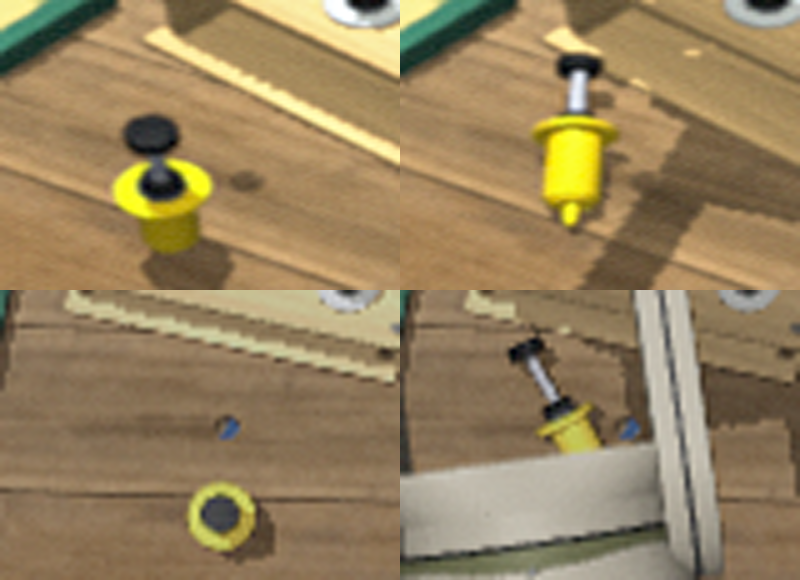

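The yellow look-alike was balanced on its nose at t=0 and has toppled onto the bench. The arm was never near it (x≈0.36, y≈0.09, under 0.14 m tall), so I leave it alone and carry on to the mug.

{"name": "play_rows", "arguments": {"moves": [[[0,-0.008,0],0],[[0,-0.024,0.002],0],[[0,-0.05,0.005],0],[[0,-0.08,0.008],0],[[0,-0.112,0.011],0],[[0,-0.145,0.014],0],[[0,-0.178,0.017],0],[[0,-0.21,0.02],0]]}}

```text
time_s: 6.63
eef_pos: [0.5014, -0.0609, 0.3571]
tool_rot: [0.245, 1.561, -0.246]
contact_force: [-0.1, -0.5, -1.8]
width: 0.0255
```

{"name": "play_rows", "arguments": {"moves": [[[0.005,-0.033,0.003],0],[[0.015,-0.065,0.006],0],[[0.025,-0.095,0.009],0],[[0.035,-0.12,0.012],0],[[0.045,-0.14,0.014],0],[[0.05,-0.152,0.015],0],[[0.05,-0.157,0.015],0],[[0.05,-0.157,0.015],0]]}}

```text
time_s: 7.3
eef_pos: [0.4682, -0.2136, 0.3085]
tool_rot: [0.247, 1.559, -0.246]
contact_force: [-0.5, 0.0, -1.6]
width: 0.025
```

```bash
python3 - <<'E'
from h import *
s=snapshot("scene")[:,:,::-1];t=snapshot("top")[:,:,::-1]
cv2.imwrite("pics/chk3.png",np.hstack([cv2.resize(s[150:330,270:410],(400,514),interpolation=cv2.INTER_CUBIC),cv2.resize(t[150:250,290:390],(400,514),interpolation=cv2.INTER_CUBIC)]))
o=observe();print(o["eef_pos"],o["contact_force"],o["width"])
c=o["eef_pos"];print(proj("scene",c-[0,0,.065+.11]),proj("scene",[.469,-.230,.086]))
E
```

```text
[ 0.46929855 -0.21254028  0.30988676] [-0.18418688 -0.21426523 -1.92458337] 0.025118575982976236
(np.float64(346.5088221484062), np.float64(256.4952980502926)) (np.float64(350.22832148109444), np.float64(272.8349693081765))
```

View pics/chk3.png

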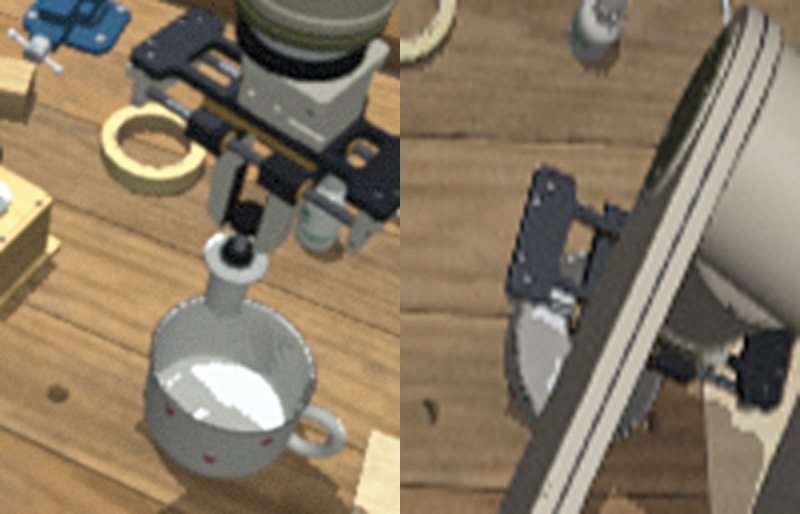

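The syringe hangs above the mug on its +y side, inside the rim. Lowering.

{"name": "play_rows", "arguments": {"moves": [[[0.01,0,0],0],[[0.03,0,0],0],[[0.05,0,0],0],[[0.07,0,0],0],[[0.088,0,0],0],[[0.1,0,0],0],[[0.107,0,0],0],[[0.11,0,0],0]]}}

```text
time_s: 8.07
eef_pos: [0.4689, -0.2124, 0.1986]
tool_rot: [0.245, 1.558, -0.244]
contact_force: [0.4, 0.1, -2.0]
width: 0.0249
```

{"name": "play_rows", "arguments": {"moves": [[[0.002,0,0],0],[[0.004,0,0],0],[[0.006,0,0],0],[[0.008,0,0],0],[[0.01,0,0],0]]}}

```text
time_s: 8.48
eef_pos: [0.4695, -0.2135, 0.1903]
tool_rot: [0.245, 1.556, -0.246]
contact_force: [-0.2, 0.2, 3.4]
width: 0.0252
```

{"name": "play_rows", "arguments": {"moves": [[[0,0.0015,-0.0005],0],[[0,0.003,-0.001],0],[[0,0.005,-0.0015],0],[[0,0.005,-0.0015],0]]}}

```text
time_s: 8.82
eef_pos: [0.4694, -0.2078, 0.1901]
tool_rot: [0.245, 1.556, -0.245]
contact_force: [0.6, -0.1, 1.1]
width: 0.0249
```

```bash
python3 - <<'E'
from h import *
s=snapshot("scene")[:,:,::-1]
cv2.imwrite("pics/chk4.png",cv2.resize(s[200:330,290:410],(554,600),interpolation=cv2.INTER_CUBIC))
o=observe();print(o["eef_pos"],o["contact_force"],o["width"])
E
```

```text
[ 0.4694337  -0.20785466  0.19004434] [ 0.22393634 -0.61163696  0.5616065 ] 0.025287803509331293
```

View pics/chk4.png

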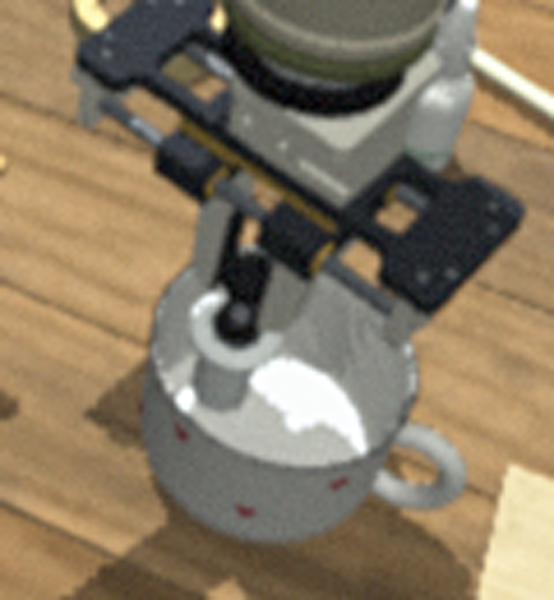

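The flange sits inside the rim and the nose is on the floor. Releasing, then rising.

{"name": "play_rows", "arguments": {"moves": [[[0,0,0],0],[[0,0,0],0],[[0,0,0],0],[[0,0,0],0],[[0,0,0],0],[[0,0,0],0]], "gripper": 0.5}}

```text
time_s: 9.37
eef_pos: [0.4692, -0.208, 0.1897]
tool_rot: [0.246, 1.557, -0.245]
contact_force: [-0.5, -0.8, 0.4]
width: 0.0464
```

{"name": "play_rows", "arguments": {"moves": [[[-0.01,0,0],0],[[-0.025,0,0],0],[[-0.045,0,0],0],[[-0.065,0,0],0],[[-0.08,0,0],0],[[-0.09,0,0],0],[[-0.09,0,0],0]]}}

```text
time_s: 9.95
eef_pos: [0.4703, -0.2086, 0.2831]
tool_rot: [0.244, 1.552, -0.247]
contact_force: [0.4, -0.4, 1.6]
width: 0.0463
```

{"name": "play_rows", "arguments": {"moves": [[[0,0.012,-0.001],0],[[0,0.04,-0.003],0],[[0,0.075,-0.006],0],[[0.005,0.11,-0.009],0],[[0.012,0.145,-0.012],0],[[0.022,0.18,-0.015],0],[[0.032,0.21,-0.017],0],[[0.036,0.2245,-0.018],0]], "gripper": 0, "grip_force": 20}}

```text
time_s: 10.62
eef_pos: [0.5199, 0.0154, 0.2405]
tool_rot: [0.245, 1.561, -0.243]
contact_force: [-0.1, 0.1, 0.0]
width: 0.0008
```

```bash
python3 - <<'E'
from h import *
s=snapshot("scene")[:,:,::-1]
cv2.imwrite("pics/chk5.png",cv2.resize(s[140:330,190:410],(695,600),interpolation=cv2.INTER_CUBIC))
o=observe();print(o["eef_pos"],o["contact_force"],o["width"])
E
```

```text
[0.5199226  0.01637367 0.24004099] [-2.28747468  1.06873948 -0.37923859] 0.0004907454108408927
```

View pics/chk5.png

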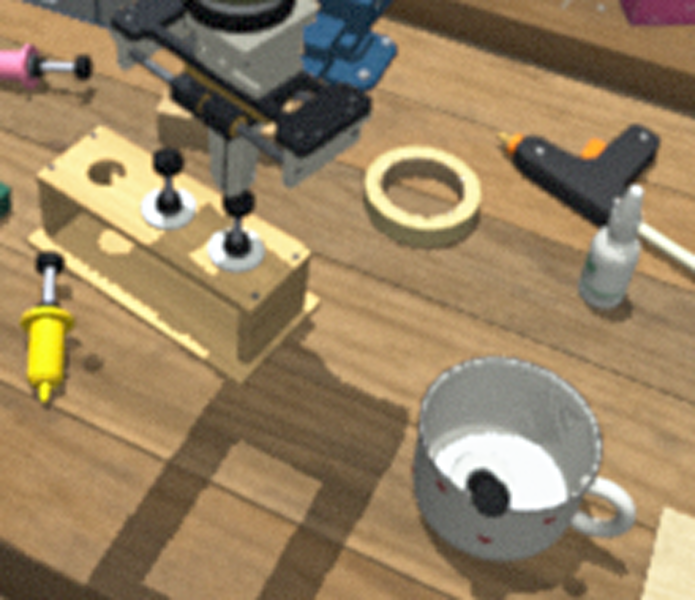

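The syringe in the mug has leaned to the camera-side wall, nose still down inside, and the mug stands. I centre over the right knob and push.

{"name": "play_rows", "arguments": {"moves": [[[0,-0.0045,0.004],0],[[0.003,-0.0045,0.004],0],[[0.006,-0.0045,0.004],0],[[0.009,-0.0045,0.004],0],[[0.011,-0.0045,0.004],0],[[0.013,-0.0045,0.004],0],[[0.015,-0.0045,0.004],0],[[0.017,-0.0045,0.004],0]]}}

```text
time_s: 11.33
eef_pos: [0.5237, 0.0053, 0.2268]
tool_rot: [0.246, 1.556, -0.246]
contact_force: [-0.8, -0.7, 4.2]
width: 0.0007
```

{"name": "play_rows", "arguments": {"moves": [[[0.001,0,0],0],[[0.002,0,0],0],[[0.003,0,0],0],[[0.004,0,0],0]]}}

```text
time_s: 11.67
eef_pos: [0.5238, 0.0055, 0.2231]
tool_rot: [0.245, 1.556, -0.246]
contact_force: [-1.8, -1.8, 3.7]
width: 0.0003
```

{"name": "play_rows", "arguments": {"moves": [[[0.0007,0,0],0],[[0.0014,0,0],0],[[0.002,0,0],0]]}}

```text
time_s: 11.92
eef_pos: [0.5238, 0.0056, 0.2208]
tool_rot: [0.245, 1.556, -0.246]
contact_force: [-1.6, -2.1, 3.7]
width: 0.0006
```

{"name": "play_rows", "arguments": {"moves": [[[0.0007,0,0],0],[[0.0014,0,0],0],[[0.002,0,0],0]]}}

```text
time_s: 12.17
eef_pos: [0.5237, 0.0056, 0.2187]
tool_rot: [0.245, 1.557, -0.246]
contact_force: [-0.5, -2.6, 4.4]
width: 0.0004
```

{"name": "play_rows", "arguments": {"moves": [[[0.0007,0,0],0],[[0.0014,0,0],0],[[0.002,0,0],0]]}}

```text
time_s: 12.42
eef_pos: [0.5237, 0.0056, 0.2167]
tool_rot: [0.245, 1.557, -0.246]
contact_force: [-0.5, -3.1, 4.9]
width: 0.0004
```

{"name": "play_rows", "arguments": {"moves": [[[0.0007,0,0],0],[[0.0014,0,0],0],[[0.002,0,0],0]]}}

```text
time_s: 12.67
eef_pos: [0.5237, 0.0056, 0.2147]
tool_rot: [0.245, 1.557, -0.246]
contact_force: [-0.4, -3.8, 4.4]
width: 0.0005
```

{"name": "play_rows", "arguments": {"moves": [[[0.0007,0,0],0],[[0.0014,0,0],0],[[0.002,0,0],0]]}}

```text
time_s: 12.92
eef_pos: [0.5237, 0.0056, 0.2127]
tool_rot: [0.245, 1.557, -0.246]
contact_force: [-0.0, -2.7, 3.9]
width: 0.0
```

Travel is about 16 mm and the force is even. I continue in two 2 mm steps.

{"name": "play_rows", "arguments": {"moves": [[[0.0007,0,0],0],[[0.0014,0,0],0],[[0.002,0,0],0]]}}

```text
time_s: 13.17
eef_pos: [0.5236, 0.0056, 0.2107]
tool_rot: [0.246, 1.557, -0.246]
contact_force: [0.2, -3.3, 4.3]
width: 0.0005
```

{"name": "play_rows", "arguments": {"moves": [[[0.0007,0,0],0],[[0.0014,0,0],0],[[0.002,0,0],0]]}}

```text
time_s: 13.42
eef_pos: [0.5236, 0.0057, 0.2086]
tool_rot: [0.246, 1.557, -0.245]
contact_force: [-0.7, -3.0, 4.0]
width: 0.0007
```

{"name": "play_rows", "arguments": {"moves": [[[0.0007,0,0],0],[[0.0014,0,0],0],[[0.002,0,0],0]]}}

```text
time_s: 13.67
eef_pos: [0.5236, 0.0057, 0.2067]
tool_rot: [0.245, 1.557, -0.245]
contact_force: [-0.5, -3.4, 3.9]
width: 0.0004
```

Travel is about 22 mm with a steady 4 N, so this one runs free. I push it home.

{"name": "play_rows", "arguments": {"moves": [[[0.0015,0,0],0],[[0.003,0,0],0],[[0.0045,0,0],0],[[0.006,0,0],0],[[0.0075,0,0],0],[[0.009,0,0],0],[[0.0105,0,0],0]]}}

```text
time_s: 14.25
eef_pos: [0.5236, 0.0056, 0.1961]
tool_rot: [0.245, 1.557, -0.245]
contact_force: [0.2, -3.3, 3.0]
width: 0.0007
```

{"name": "play_rows", "arguments": {"moves": [[[0.0007,0,0],0],[[0.0014,0,0],0],[[0.002,0,0],0]]}}

```text
time_s: 14.5
eef_pos: [0.5236, 0.0056, 0.1942]
tool_rot: [0.245, 1.557, -0.245]
contact_force: [0.4, -3.6, 2.7]
width: 0.0003
```

{"name": "play_rows", "arguments": {"moves": [[[0.0005,0,0],0],[[0.001,0,0],0],[[0.0015,0,0],0]]}}

```text
time_s: 14.75
eef_pos: [0.5236, 0.0056, 0.1928]
tool_rot: [0.245, 1.557, -0.246]
contact_force: [-0.7, -3.3, 6.8]
width: 0.0004
```

{"name": "play_rows", "arguments": {"moves": [[[0.0005,0,0],0],[[0.001,0,0],0],[[0.0015,0,0],0],[[0.0015,0,0],0]]}}

```text
time_s: 15.08
eef_pos: [0.5237, 0.0057, 0.1918]
tool_rot: [0.245, 1.557, -0.245]
contact_force: [-1.6, -2.0, 7.7]
width: 0.0003
```

{"name": "play_rows", "arguments": {"moves": [[[-0.005,0,0],0],[[-0.015,0,0],0],[[-0.03,0,0],0],[[-0.045,0,0],0],[[-0.053,0,0],0],[[-0.055,0,0],0],[[-0.055,0,0],0]]}}

```text
time_s: 15.67
eef_pos: [0.5239, 0.0058, 0.2469]
tool_rot: [0.246, 1.556, -0.245]
contact_force: [0.5, 0.8, -0.4]
width: 0.0007
```

{"name": "play_rows", "arguments": {"moves": [[[0,0.015,-0.003],0],[[0,0.04,-0.007],0],[[0,0.062,-0.011],0],[[0,0.0725,-0.013],0],[[0,0.0725,-0.013],0],[[0,0.0725,-0.013],0]]}}

```text
time_s: 16.17
eef_pos: [0.5332, 0.0786, 0.2454]
tool_rot: [0.244, 1.558, -0.245]
contact_force: [0.4, 0.1, 0.8]
width: 0.0006
```

```bash
python3 - <<'E'
from h import *
s=snapshot("scene")[:,:,::-1]
cv2.imwrite("pics/chk6.png",cv2.resize(s[140:330,190:410],(695,600),interpolation=cv2.INTER_CUBIC))
o=observe();print(o["eef_pos"],o["contact_force"],o["width"])
E
```

```text
[0.53321744 0.07807768 0.24555758] [-0.44389747  0.12999195  0.3377018 ] 0.00035805503705118674
```

View pics/chk6.png

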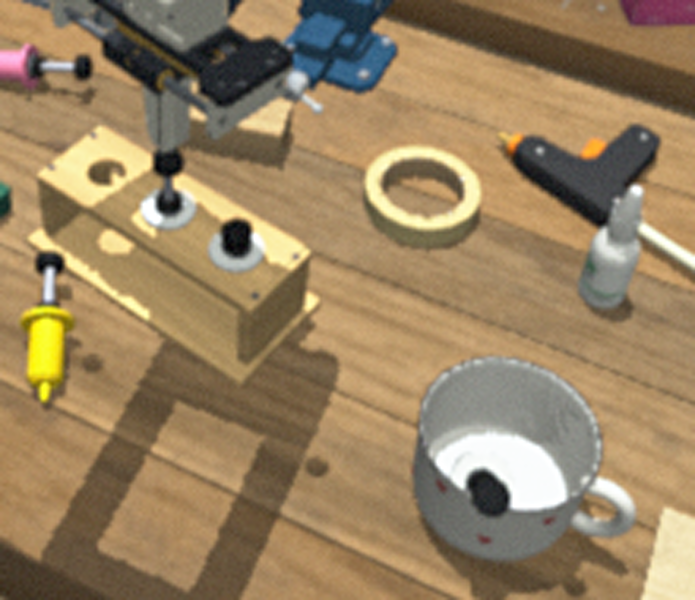

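The right knob sits down on its buffer at (237,238) in the crop, so it is home. The tool is centred over the middle knob at (168,160). I push the middle one the same way.

{"name": "play_rows", "arguments": {"moves": [[[0.004,0,0],0],[[0.008,0,0],0],[[0.012,0,0],0],[[0.015,0,0],0],[[0.018,0,0],0],[[0.021,0,0],0],[[0.023,0,0],0],[[0.025,0,0],0]]}}

```text
time_s: 16.88
eef_pos: [0.5336, 0.0785, 0.2213]
tool_rot: [0.245, 1.557, -0.246]
contact_force: [-1.6, -1.2, 3.3]
width: 0.0006
```

{"name": "play_rows", "arguments": {"moves": [[[0.001,0,0],0],[[0.002,0,0],0],[[0.003,0,0],0]]}}

```text
time_s: 17.13
eef_pos: [0.5336, 0.0786, 0.2184]
tool_rot: [0.245, 1.557, -0.246]
contact_force: [-1.6, -1.3, 2.9]
width: 0.0003
```

{"name": "play_rows", "arguments": {"moves": [[[0.0007,0,0],0],[[0.0014,0,0],0],[[0.002,0,0],0]]}}

```text
time_s: 17.38
eef_pos: [0.5336, 0.0786, 0.2162]
tool_rot: [0.245, 1.557, -0.246]
contact_force: [-1.3, -1.2, 2.7]
width: 0.0002
```

{"name": "play_rows", "arguments": {"moves": [[[0.0007,0,0],0],[[0.0014,0,0],0],[[0.002,0,0],0]]}}

```text
time_s: 17.63
eef_pos: [0.5336, 0.0786, 0.2142]
tool_rot: [0.245, 1.557, -0.246]
contact_force: [-0.7, -2.1, 2.1]
width: 0.0008
```

{"name": "play_rows", "arguments": {"moves": [[[0.0007,0,0],0],[[0.0014,0,0],0],[[0.002,0,0],0]]}}

```text
time_s: 17.88
eef_pos: [0.5336, 0.0786, 0.2122]
tool_rot: [0.245, 1.557, -0.246]
contact_force: [-1.4, -0.9, 3.5]
width: 0.0007
```

{"name": "play_rows", "arguments": {"moves": [[[0.0007,0,0],0],[[0.0014,0,0],0],[[0.002,0,0],0]]}}

```text
time_s: 18.13
eef_pos: [0.5336, 0.0786, 0.2101]
tool_rot: [0.245, 1.557, -0.246]
contact_force: [-0.6, -1.6, 2.7]
width: 0.0008
```

{"name": "play_rows", "arguments": {"moves": [[[0.0005,0,0],0],[[0.001,0,0],0],[[0.0015,0,0],0]]}}

```text
time_s: 18.38
eef_pos: [0.5336, 0.0787, 0.2087]
tool_rot: [0.246, 1.557, -0.245]
contact_force: [-0.9, -1.9, 3.4]
width: 0.0005
```

{"name": "play_rows", "arguments": {"moves": [[[0.0007,0,0],0],[[0.0014,0,0],0],[[0.002,0,0],0]]}}

```text
time_s: 18.63
eef_pos: [0.5336, 0.0787, 0.2067]
tool_rot: [0.246, 1.557, -0.245]
contact_force: [-0.8, -0.9, 3.1]
width: 0.0007
```

{"name": "play_rows", "arguments": {"moves": [[[0.001,0,0],0],[[0.002,0,0],0],[[0.003,0,0],0]]}}

```text
time_s: 18.88
eef_pos: [0.5336, 0.0787, 0.2037]
tool_rot: [0.246, 1.557, -0.245]
contact_force: [-1.0, -1.1, 2.1]
width: 0.0006
```

The middle one is free at about 25 mm of travel and 3 N. I push it home.

{"name": "play_rows", "arguments": {"moves": [[[0.0015,0,0],0],[[0.003,0,0],0],[[0.0045,0,0],0],[[0.006,0,0],0],[[0.0075,0,0],0],[[0.009,0,0],0]]}}

```text
time_s: 19.38
eef_pos: [0.5336, 0.0787, 0.1946]
tool_rot: [0.245, 1.557, -0.245]
contact_force: [-0.6, -1.1, 3.1]
width: 0.0006
```

{"name": "play_rows", "arguments": {"moves": [[[0.0005,0,0],0],[[0.001,0,0],0],[[0.0015,0,0],0],[[0.002,0,0],0]]}}

```text
time_s: 19.72
eef_pos: [0.5336, 0.0787, 0.1929]
tool_rot: [0.246, 1.557, -0.245]
contact_force: [-1.3, -0.5, 5.5]
width: 0.0007
```

{"name": "play_rows", "arguments": {"moves": [[[0.0005,0,0],0],[[0.001,0,0],0],[[0.0012,0,0],0],[[0.0012,0,0],0]]}}

```text
time_s: 20.05
eef_pos: [0.5336, 0.0787, 0.192]
tool_rot: [0.245, 1.557, -0.245]
contact_force: [-2.8, -0.6, 6.6]
width: 0.0005
```

On the buffer. I retract clear and take a final look.

{"name": "play_rows", "arguments": {"moves": [[[-0.005,0,0],0],[[-0.015,0,0],0],[[-0.035,0,0],0],[[-0.06,0,0],0],[[-0.085,0,0],0],[[-0.105,0,0],0],[[-0.115,0,0],0],[[-0.12,0,0],0]]}}

```text
time_s: 20.72
eef_pos: [0.5343, 0.0787, 0.314]
tool_rot: [0.246, 1.553, -0.245]
contact_force: [-0.6, -0.4, -1.3]
width: 0.0005
```

{"name": "play_rows", "arguments": {"moves": [[[0,0.02,-0.02],0],[[0,0.05,-0.045],0],[[0,0.08,-0.07],0],[[0,0.11,-0.095],0],[[0,0.14,-0.12],0],[[0,0.165,-0.14],0],[[0,0.18,-0.15],0],[[0,0.185,-0.155],0]]}}

```text
time_s: 21.38
eef_pos: [0.4413, 0.3046, 0.3101]
tool_rot: [0.243, 1.559, -0.244]
contact_force: [-0.0, 0.5, 0.2]
width: 0.0005
```

```bash
python3 - <<'E'
from h import *
s=snapshot("scene")[:,:,::-1];t=snapshot("top")[:,:,::-1]
cv2.imwrite("pics/fin.png",np.hstack([cv2.resize(s[165:330,200:400],(480,400),interpolation=cv2.INTER_CUBIC),cv2.resize(t[180:260,310:370],(300,400),interpolation=cv2.INTER_CUBIC)]))
m=(s.max(2)<60).astype(np.uint8)
for c,st in blobs(s,m,(205,165,290,250),25,300): print(c,st)
for X in((.549,.1465,0),(.534,.079,0),(.5225,.0105,0)): print([tuple(np.round(proj("scene",(X[0],X[1],z)),1)) for z in(.103,.109,.121)])
E
```

```text
[242.9 201.9] [240 197   7  11  67]
[264.6 215. ] [261 210   8  11  76]
[(np.float64(223.5), np.float64(188.0)), (np.float64(223.4), np.float64(186.4)), (np.float64(223.2), np.float64(183.0))]
[(np.float64(243.1), np.float64(200.5)), (np.float64(243.0), np.float64(198.9)), (np.float64(243.0), np.float64(195.6))]
[(np.float64(264.9), np.float64(213.1)), (np.float64(265.0), np.float64(211.4)), (np.float64(265.1), np.float64(208.1))]
```

View pics/fin.png

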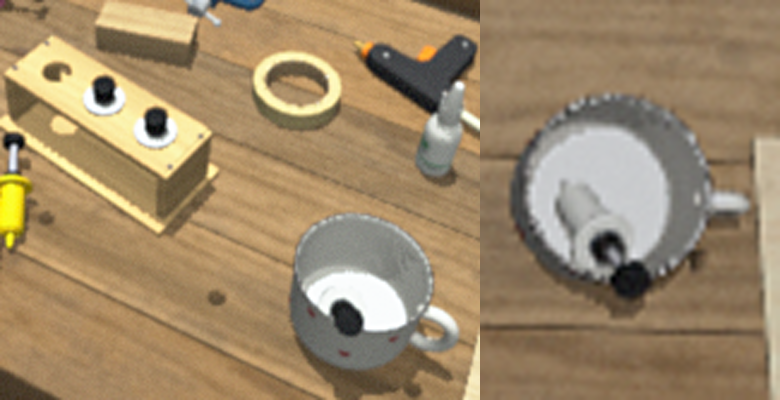

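Both free plungers are home: the knobs are down on their buffers and their blobs match the home projection. The plugged syringe rests nose-down in the standing mug, leaning on its rim, and the arm is clear.

```bash
python3 -c "
from bench import *
print(close_job())"
```

```text
the job is handed in; nothing more can be done
None
```

I tested all three syringes and handed the job in at about 21.5 s. One was plugged and is now in the mug. The other two ran freely and are pushed home in the rack.

- **Left syringe (far +y hole):** it turned stiff at about 17 mm of travel, with the push force going 3.3, 6.1, then 8.9 N. I stopped there, lifted it out by the knob and set it nose first in the mug. The last picture shows its nose on the mug floor, leaning on the rim on the robot's side, with the mug standing.
- **Right and middle syringes:** both took an even 2 to 5 N all the way. I pushed each onto its rubber buffer, peaking at about 8 N. In the last picture both knobs sit at home height.
- **Other things:** the tape, wooden offcut and glue bottle were not touched, and the arm ended clear of everything.

**One disagreement:** the yellow look-alike was standing on its nose in the first picture and was lying on the bench by about 1.5 s. The arm was well away from it and no contact force was recorded, so it seems to have toppled by itself. I left it alone.

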